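Sort the barrel-rack jack screws by thread pitch

TASK

Sort the four steel jack screws by thread pitch on the bench gauge: lay each one lengthwise and about centred in the notch whose teeth match its thread, so that it drops fully home and level on both V rests. The one whose thread is too fine for every notch goes into the red reject tray, lying flat on its floor. Leave everything else on the bench where it is.

Things in the scene. Friction and masses are not known exactly. Their poses are not given: they have to be found in the camera images.
- jack_6: steel jack screw, 0.73 kg. Origin mid-thread on the axis, x to the head. Thread 30 mm diameter over the crests, x -62 to 62, 6 mm pitch (20 ridges, 3.2 deep). Square head 31 x 31, x 62 to 78; at the other end a collar, 31 diameter, x -67 to -62, and an 18 mm pilot to x -79. Centre of mass x = 7. On the bench its axis is 15.5 up. A groove is centred on the origin, others every 6 mm. Goes in seat_6, head at either end
- jack_8: steel jack screw, 0.68 kg. Origin mid-thread on the axis, x to the head. Thread 30 mm diameter over the crests, x -62 to 62, 8 mm pitch (14 ridges, 4.4 deep). Square head 31 x 31, x 62 to 78; at the other end a collar, 31 diameter, x -67 to -62, and an 18 mm pilot to x -79. Centre of mass x = 7. On the bench its axis is 15.5 up. A groove is centred on the origin, others every 8 mm. Goes in seat_8, head at either end
- jack_10: steel jack screw, 0.65 kg. Origin mid-thread on the axis, x to the head. Thread 30 mm diameter over the crests, x -62 to 62, 10 mm pitch (12 ridges, 5.5 deep). Square head 31 x 31, x 62 to 78; at the other end a collar, 31 diameter, x -67 to -62, and an 18 mm pilot to x -79. Centre of mass x = 7. On the bench its axis is 15.5 up. A groove is centred on the origin, others every 10 mm. Goes in seat_10, head at either end
- jack_fine: steel jack screw, 0.86 kg. Origin mid-thread on the axis, x to the head. Thread 30 mm diameter over the crests, x -62 to 62, 3 mm pitch (40 very fine shallow ridges, nearly smooth). Square head 31 x 31, x 62 to 78; at the other end a collar, 31 diameter, x -67 to -62, and an 18 mm pilot to x -79. Centre of mass x = 6. On the bench its axis is 15.5 up. It fits no notch: the odd one, for the tray
- gauge: bench thread gauge, fixed; grey base 120 (x) x 250 (y) x 12 mm, origin under its centre. Three notches along x, 80 mm apart: 6 mm pitch at y -80, 8 at 0, 10 at +80. Each: two dark 70 degree V rests (x -46 to -32 and 32 to 46, y +-25, tops 48 up) and between them a toothed brass leaf, 56 long, 5 thick, top 37 to 40 up. Fingers fit beside the leaf down to 22 mm up
- seat_6 (a point): where the middle of jack_6 lies when home, 50 mm above the bench, midway between the V rests; x along the notch, y across, z up. Teeth 2.3 mm high every 6 mm, one exactly below this point, so whole pitches along x (up to 13 mm) are as good. With its crests on the teeth, or in a wrong notch, a screw stays about 2.3 mm higher: shift it along x till it drops
- seat_8 (a point): where the middle of jack_8 lies when home, 50 mm above the bench, midway between the V rests; x along the notch, y across, z up. Teeth 3.6 mm high every 8 mm, one exactly below this point, so whole pitches along x (up to 13 mm) are as good. With its crests on the teeth, or in a wrong notch, a screw stays about 3.6 mm higher: shift it along x till it drops
- seat_10 (a point): where the middle of jack_10 lies when home, 50 mm above the bench, midway between the V rests; x along the notch, y across, z up. Teeth 4.7 mm high every 10 mm, one exactly below this point, so whole pitches along x (up to 13 mm) are as good. With its crests on the teeth, or in a wrong notch, a screw stays about 4.7 mm higher: shift it along x till it drops
- tray: red plastic reject tray, fixed, open at the top: 220 (x) x 120 (y) x 30 mm outside, 4 mm walls and floor; origin at the centre of its underside, long side along x. A screw lying on its floor has its axis 19.5 mm above the bench
- wax_stick_a: red sealing-wax stick 170 x 20 x 11 mm lying flat, origin under its centre, x along it; a bystander
- wax_stick_b: a second such stick, a bystander
- wax_lump: crimson broken lump of wax, about 55 x 45 x 40 mm, origin under its centre; a bystander
- cork: bottle cork 24 mm in diameter, standing 44 mm high, origin under its centre; a bystander
- oil_bottle: yellow plastic oil bottle, 44 mm in diameter, 100 mm high, origin under its centre; a bystander
- spanner: steel spanner 180 mm long lying flat; a bystander
- brush: hand brush lying flat beyond the tray; a bystander
- wine_bottle: dark wine bottle with wax-sealed neck, 75 mm in diameter, 303 mm high, origin under its centre; a bystander
Not all that is in view belongs to the job. What is shaped like the jack_6 but purple is not meant.

How it is judged:
By the outcome, as a careful person would: the job done as asked, in the order asked, and still so for the second after the job is handed in, with the robot touching nothing.
It also fails if it takes over 72 s, if anything falls off the work surface, if the arm or the gripper's body presses on something with over 40 N, if the wrist force passes 120 N, or if a joint passes its speed limit or range.

ROBOT

A 6-joint arm with a two-finger parallel gripper is mounted at the origin on the work surface. World frame = base frame: x ahead of the robot, y to its left, z up, the work surface at z = 0. Lengths are in mm, angles in rad, forces in N, time in s.
With the tool pointing down it reaches from about 300 to 775 mm from the base axis. Payload 14.6 kg.
Tool frame: the origin (TCP) lies on the centre line of the jaws, within the pads' length; the fingertips stand 19 mm ahead of it and the grasp point (between the pads) is the TCP (bot.tip_reach is the distance from the TCP to the fingertips, in mm); y points along the fingers, x is the direction in which the jaws open and shut, and the axes are right-handed (so a half turn about y gives the same grasp; the last joint's range is limited). The gripper opens to 85 mm and grips with 20 to 120 N. Pads are 22 mm wide; open, the fingers measure 114 mm over their backs; the gripper's body (76 mm by 85 mm) begins 54 mm behind the grasp point. The pads swing forward as they close: fully open they stand 13 mm farther back than shut.
Start: joints at [1.102, 0.3, 1.521, -0, 1.321, -0.067], TCP at [215.088, 506.188, 224.481] pointing down, gripper open.
Joint ranges: [-3.03, 3.03], [-0.79, 2.21], [0.23, 2.52], [-1.04, 4.18], [0, 3.07], [-2.55, 2.55]. Speed limits (rad/s): [2.22, 2.22, 2.57, 3.14, 3.14, 3.14].

INTERFACE

Orientations are given as a unit quaternion [w, x, y, z].
In Python, from rig import bot gives the robot as it stands. Calls block until the motion is done:
- bot.move_to(position, orientation): joint-space move of the TCP to a pose.
- bot.servo_line(position, attitude=None, speed=150, until_force=None): straight line of the TCP; attitude=None keeps the orientation; speed is the mean speed in mm/s. With until_force (N) it stops when the force on the tool has changed by that much, and returns True; else False.
- bot.move_joints(angles): joint-space move.
- bot.move_gripper(opening, grip_force=None): finger opening in mm; grip_force is the grip in N (None keeps the last); returns when the fingers have stopped.
- bot.dwell(seconds).
- bot.ik(position, orientation): joint angles nearest the present ones, or None.
- bot.read_state(): the state.
- bot.read_camera(name): name is "side" or "top" or "wrist"; returns a dict with "image" (480x640x3 uint8, blue, green, red), "depth" (480x640 float32, mm along the optical axis (not along the pixel's ray), 0 where there is no reading), "fovy" (degrees; the focal length in pixels is half the picture's height over the tangent of half this angle, whatever the lens; pixels are square), "cx", "cy" (the principal point, pixels), "eye" and "attitude" of the camera in the world; the wrist camera has in their place "mount" (4x4, takes a point from camera to tool coordinates, whose origin is the TCP and whose axes are the tool frame's). Camera axes: x right, y down, z forward; pixel columns grow to the right and rows downward; lengths in mm; the calibration is good to about 2 mm. The wrist camera is an equidistant fisheye: a pixel r from the principal point sees the ray r / f radians off the axis. A picture is of the moment at which its call begins: read the wrist's pose just before it.
A pose or a line that the arm cannot do raises bot.MotionError and nothing moves.
- bot.finish_job(): hands the job in, once; it reports no verdict.
The state is a dict: "clock": time; "joint_positions": joint angles; "qvel": joint speeds; "effort": joint torques, N m; "ee_pos": TCP position; "tool_rot": TCP orientation; "ft_force": force on the tool from outside, world axes, zero at the start; "moment": the same for the moment, N m; "grip_width": finger opening in mm.
Only numpy, scipy, OpenCV 4.12 (cv2) and the standard library are available. Lean on these libraries where they do the work, as an engineer would, in place of code of your own. Each camera call takes 0.05 s, during which the arm holds its last target.

## Working session

There is one attempt and no reset: what is moved stays moved. The work goes in short steps, each a Python script; the robot and the scene stay as the last script left them, time stands still between calls to the robot, and variables do not carry over. Pictures are saved under pics/ and viewed, and the job is handed in when it is done.

```bash
ls; mkdir -p pics
python3 - <<'E'
from rig import bot
import cv2,pickle
s=bot.read_state();print(s)
for n in ["top","side","wrist"]:
    c=bot.read_camera(n);cv2.imwrite(f"pics/{n}0.png",c["image"]);pickle.dump(c,open(f"{n}0.pkl","wb"))
    print(n,{k:v for k,v in c.items() if k not in("image","depth")}, c["depth"][c["depth"]>0].min() if (c["depth"]>0).any() else None)
E
```

```text
pics
{'clock': 0.0, 'joint_positions': array([ 1.10246112e+00,  3.00466201e-01,  1.52163212e+00,  9.92650918e-06,
        1.32067089e+00, -6.65938195e-02]), 'qvel': array([-0.00145315,  0.00034261, -0.00120882, -0.00033027, -0.00042882,
       -0.00206381]), 'effort': array([-1.49192223e-03, -5.43515253e+01, -3.61769772e+01, -1.01851276e-04,
        4.06383653e-03,  2.60127945e-05]), 'ee_pos': array([214.94426448, 505.98361262, 223.90240787]), 'tool_rot': array([-0.5895053 ,  0.58991128,  0.38982142, -0.39054762]), 'ft_force': array([-0.50030227,  0.18943639, -1.40420514]), 'moment': array([ 0.01903584, -0.04063309,  0.04512293]), 'grip_width': 85.25095138564164}
top {'fovy': 50.769357270139935, 'cx': 313.15543225247706, 'cy': 240.9054788782935, 'eye': array([ 410.93100834,  -74.51433879, 1377.84000722]), 'attitude': array([-0.03193853,  0.71639843, -0.6960164 ,  0.03625454])} 724.1168
side {'fovy': 49.44585478462087, 'cx': 319.6847801011712, 'cy': 234.179788375252, 'eye': array([  28.50175135, -893.85515376,  882.28364092]), 'attitude': array([-0.4076911 ,  0.8650258 , -0.2689607 ,  0.11479757])} 784.4778
wrist {'fovy': 65.70646984690485, 'cx': 320.0843390342975, 'cy': 237.69972694128174, 'mount': array([[ 9.99999930e-01,  3.29520810e-04,  1.74881794e-04,
        -8.43485483e-01],
       [-7.67376489e-05, -2.77062501e-01,  9.60851895e-01,
        -1.48848192e+02],
       [ 3.65073882e-04, -9.60851842e-01, -2.77062456e-01,
         7.05144683e+01],
       [ 0.00000000e+00,  0.00000000e+00,  0.00000000e+00,
         1.00000000e+00]])} 50.001606
```

View pics/top0.png

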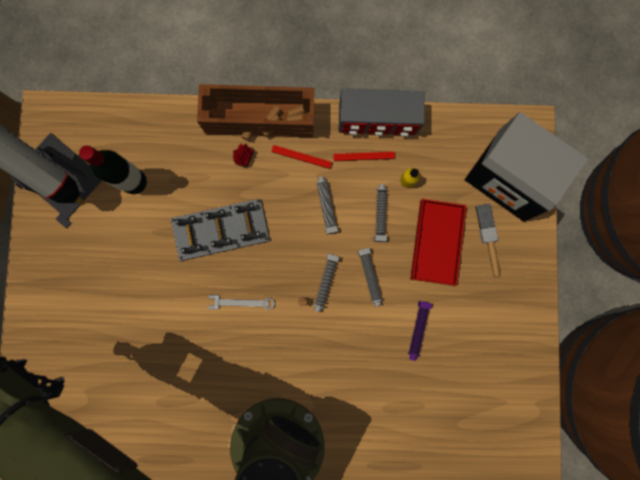

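View pics/side0.png

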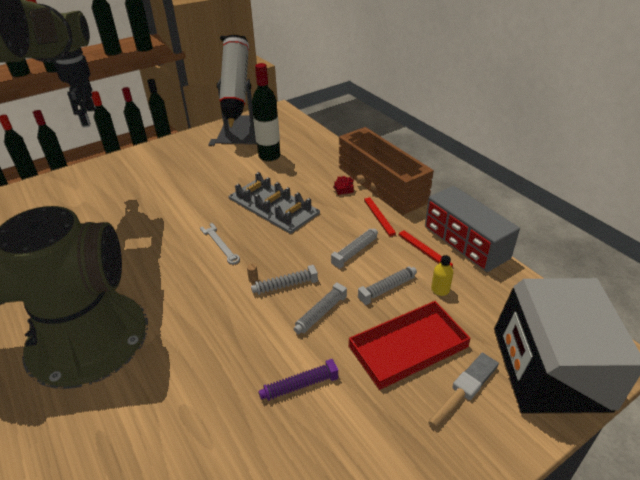

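View pics/wrist0.png

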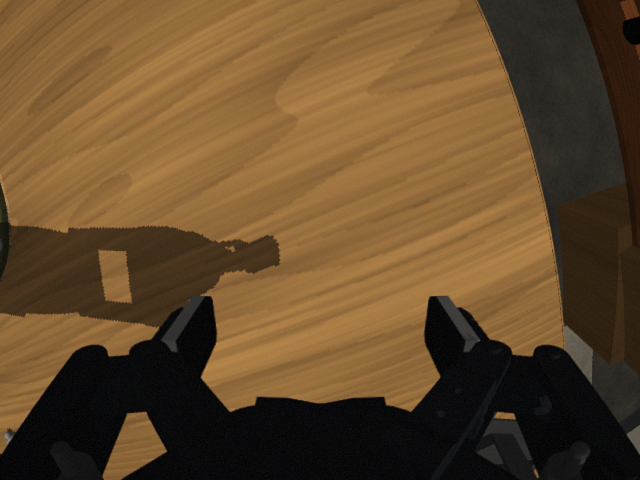

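```bash
cat > h.py <<'E'
import numpy as np,cv2,pickle
from scipy.spatial.transform import Rotation as R
def rot(q): return R.from_quat([q[1],q[2],q[3],q[0]])
def quat(r): x,y,z,w=r.as_quat(); return [w,x,y,z]
def campose(c,s=None):
    if "eye" in c: return rot(c["attitude"]).as_matrix(),np.array(c["eye"])
    T=np.array(c["mount"]);Rt=rot(s["tool_rot"]).as_matrix()
    return Rt@T[:3,:3],np.array(s["ee_pos"])+Rt@T[:3,3]
def ray(c,uv,s=None):
    Rm,e=campose(c,s);f=240/np.tan(np.radians(c["fovy"])/2)
    d=np.atleast_2d(np.asarray(uv,float))-[c["cx"],c["cy"]]
    if "mount" in c:
        r=np.linalg.norm(d,axis=1,keepdims=True);t=r/f
        v=np.hstack([d/np.maximum(r,1e-9)*np.sin(t),np.cos(t)])
    else: v=np.hstack([d/f,np.ones((len(d),1))])
    return e,v@Rm.T
def onplane(c,uv,z,s=None):
    e,v=ray(c,uv,s); return e+v*((z-e[2])/v[:,2])[:,None]
def proj(c,P,s=None):
    Rm,e=campose(c,s);f=240/np.tan(np.radians(c["fovy"])/2)
    p=(np.atleast_2d(P)-e)@Rm
    if "mount" in c:
        r=np.linalg.norm(p[:,:2],axis=1,keepdims=True);t=np.arctan2(r,p[:,2:]);uv=p[:,:2]/r*t*f
    else: uv=p[:,:2]/p[:,2:]*f
    return uv+[c["cx"],c["cy"]]
E
python3 - <<'E'
from h import *
t=pickle.load(open("top0.pkl","rb"));s=pickle.load(open("side0.pkl","rb"))
cv2.imwrite("pics/topc.png",cv2.resize(t["image"][140:340,160:480],None,fx=2.5,fy=2.5,interpolation=cv2.INTER_CUBIC)[:500])
cv2.imwrite("pics/sidec.png",cv2.resize(s["image"][210:410,230:430],None,fx=3,fy=3,interpolation=cv2.INTER_CUBIC))
# stereo check top/side depth
for uv in [(328,205),(381,213),(327,283),(371,277),(420,330)]: print(uv,onplane(t,uv,31).round())
for uv in [(355,246),(388,285),(285,281),(321,309),(300,381)]: print('side',uv,onplane(s,uv,31).round())
E
```

```text
(328, 205) [[ 640. -118.   31.]]
(381, 213) [[ 622. -261.   31.]]
(327, 283) [[ 430. -121.   31.]]
(371, 277) [[ 449. -237.   31.]]
(420, 330) [[ 314. -369.   31.]]
side (355, 246) [[ 629. -128.   31.]]
side (388, 285) [[ 609. -279.   31.]]
side (285, 281) [[ 424. -133.   31.]]
side (321, 309) [[ 444. -251.   31.]]
side (300, 381) [[ 309. -380.   31.]]
```

View pics/topc.png

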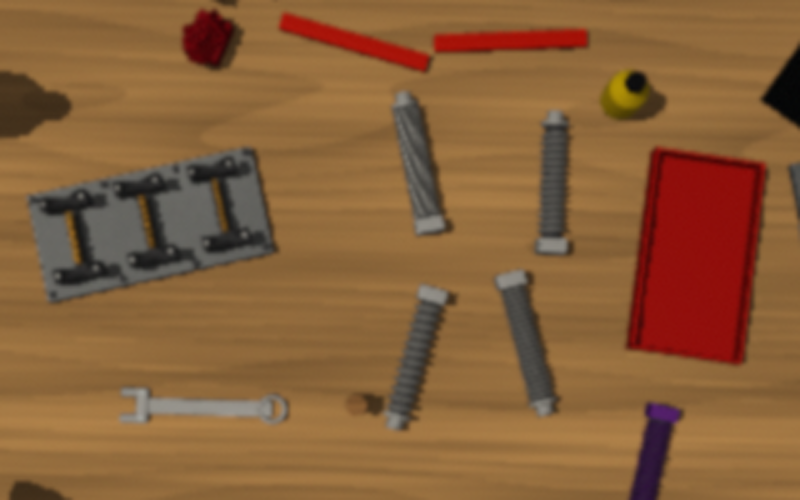

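View pics/sidec.png

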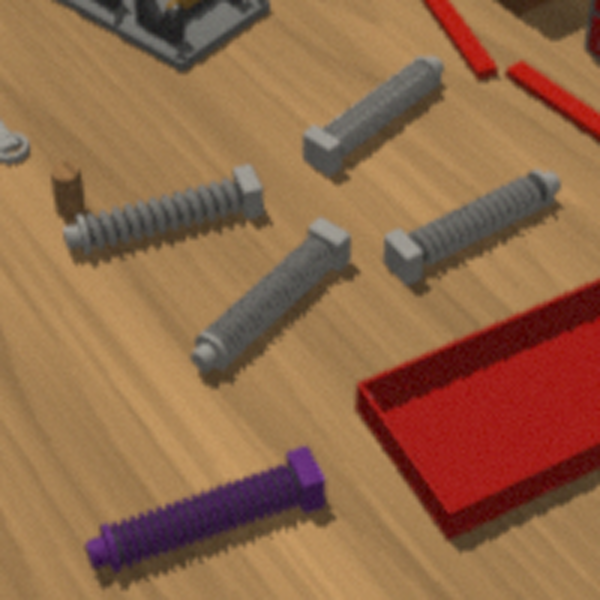

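Run:
```python
from h import *
from rig import bot
t=pickle.load(open("top0.pkl","rb"));s=pickle.load(open("side0.pkl","rb"))
print(bot.tip_reach)
print("bottle top",onplane(t,(90,155),303).round(), "side",onplane(s,(263,68),303).round(), onplane(s,(268,157),0).round())
# gauge base corners (top crop px)
cr=np.array([(30,198),(250,150),(275,250),(52,300)])/2.5+[160,140]
P=onplane(t,cr,12)[:,:2];print(P.round(),P.mean(0).round(1),np.linalg.norm(P-np.roll(P,-1,0),axis=1).round())
hs=lambda c:cv2.cvtColor(c["image"],cv2.COLOR_BGR2HSV)
m=((hs(t)[...,0]<8)|(hs(t)[...,0]>172))&(hs(t)[...,1]>180)&(hs(t)[...,2]>60)
n,l,st,ce=cv2.connectedComponentsWithStats(m.astype(np.uint8))
for i in range(1,n):
  if st[i,4]>300:
    r=cv2.minAreaRect(np.argwhere(l==i)[:,::-1].astype(np.float32));print(st[i,4],r[0],onplane(t,cv2.boxPoints(r),30 if st[i,4]>2000 else 11).round())
```

```text
19.0
bottle top [[688. 408. 303.]] side [[684. 385. 303.]] [[684. 409.  -0.]]
[[591. 304.]
 [651.  67.]
 [542.  36.]
 [481. 274.]] [566.5 170.6] [244. 113. 246. 114.]
437 (301.37261962890625, 156.43312072753906) [[ 788.   42.   11.]
 [ 808.   37.   11.]
 [ 765. -126.   11.]
 [ 745. -121.   11.]]
446 (363.5509948730469, 155.82496643066406) [[ 788. -128.   11.]
 [ 800. -297.   11.]
 [ 779. -298.   11.]
 [ 767. -130.   11.]]
3793 (438.5083312988281, 241.93585205078125) [[ 446. -341.   30.]
 [ 665. -367.   30.]
 [ 652. -494.   30.]
 [ 434. -466.   30.]]
```

```bash
cat >> h.py <<'E'
def down(phi):
    x=np.array([np.cos(phi),np.sin(phi),0]);y=np.array([0,0,-1.])
    return quat(R.from_matrix(np.column_stack([x,y,np.cross(x,y)])))
def choose(bot,p,phi):
    "phi or phi+pi, whichever has last joint nearest 0 / least motion"
    q0=np.array(bot.read_state()["joint_positions"]);best=None
    for f in (phi,phi+np.pi):
        q=bot.ik(list(p),down(f))
        if q is not None:
            d=np.abs(np.array(q)-q0).max()
            if best is None or d<best[0]: best=(d,f,q)
    return best
def snap(bot,name):
    s=bot.read_state();c=bot.read_camera("wrist")
    cv2.imwrite(f"pics/{name}.png",c["image"]);pickle.dump((c,s),open(name+".pkl","wb"));return c,s
E
python3 - <<'E'
from h import *
from rig import bot
s=bot.read_state();M=rot(s["tool_rot"]).as_matrix();print(M.round(2))
phi=np.arctan2(M[1,0],M[0,0]);print(phi)
# gauge view: keep camera offset toward the base
for p,f in [((540,160,170),0.27+np.pi/2),((535,-185,190),0.27+np.pi/2)]:
    b=choose(bot,p,f);print(p,b)
p=(540,160,170);b=choose(bot,p,0.27+np.pi/2)
bot.move_to(list(p),down(b[1]));snap(bot,"g1")
print(bot.read_state()["clock"])
p=(535,-185,170);b=choose(bot,p,np.pi/2)
bot.move_to(list(p),down(b[1]));snap(bot,"s1")
print(bot.read_state()["clock"])
E
```

```text
[[ 0.39 -0.   -0.92]
 [ 0.92 -0.    0.39]
 [-0.   -1.    0.  ]]
1.1689725170692031
(540, 160, 170) (np.float64(1.5511834841769405), 1.8407963267948966, array([ 2.23024415e-01,  3.78122441e-01,  1.54752055e+00, -4.44089210e-16,
        1.21594966e+00, -1.61777191e+00]))
(535, -185, 190) (np.float64(1.5000064886170097), 4.982388980384689, array([-3.97623230e-01,  3.64901123e-01,  1.51687702e+00, -4.44089210e-16,
        1.25981451e+00,  9.03173096e-01]))
1.9417
3.2917
```

View pics/g1.png

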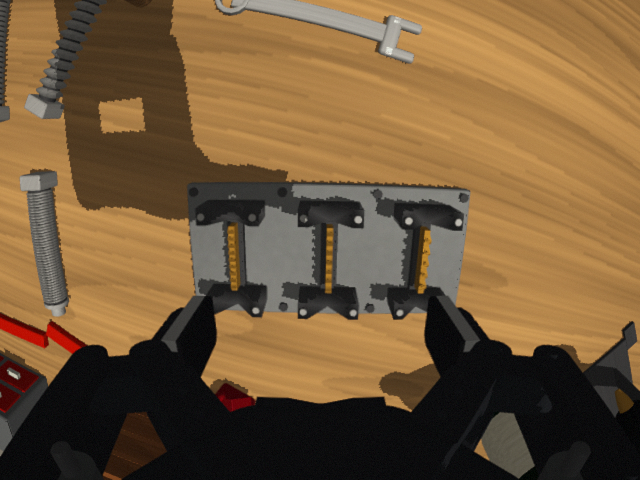

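View pics/s1.png

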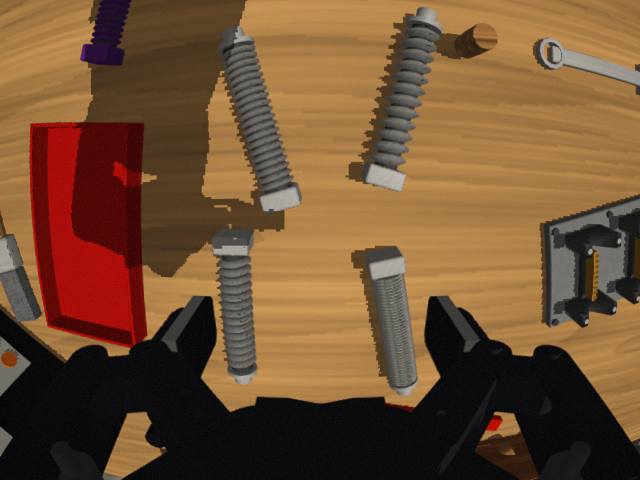

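Run:
```python
from h import *
a=cv2.imread("pics/s1.png");g=cv2.imread("pics/g1.png")
z=lambda i,k:cv2.resize(i,None,fx=k,fy=k,interpolation=cv2.INTER_CUBIC)
A=z(a[20:220,210:310],3);B=z(a[220:400,200:290],3);C=z(a[5:195,355:445],3)
h=600
o=np.zeros((h,800,3),np.uint8);
for i,(im,x0) in enumerate([(A,0),(B,300),(C,530)]): 
  im=im[:h,:270];o[:im.shape[0],x0:x0+im.shape[1]]=im
cv2.imwrite("pics/cmp.png",o)
cv2.imwrite("pics/gl.png",np.hstack([z(g[205:310,x:x+50],5) for x in (210,303,398)]))
```

```text
(no output)
```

View pics/cmp.png

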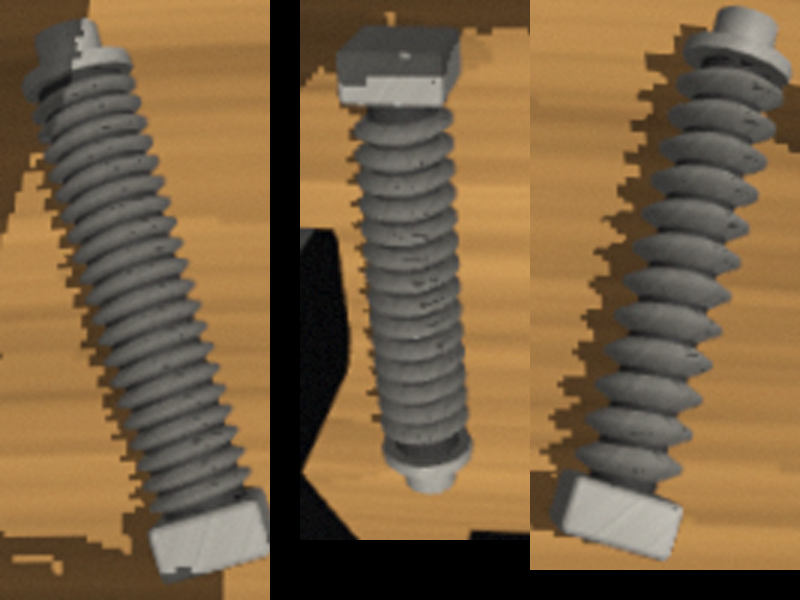

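View pics/gl.png

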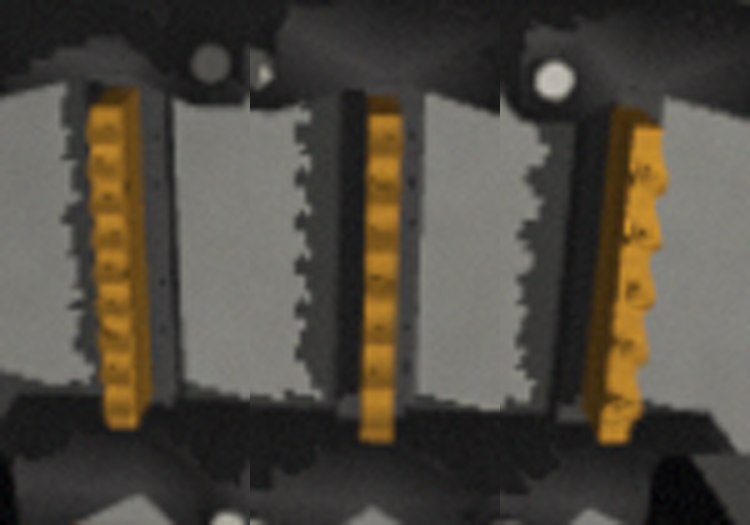

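```bash
cat >> h.py <<'E'
def cloud(c,s=None):
    vv,uu=np.mgrid[0:480,0:640];uv=np.column_stack([uu.ravel(),vv.ravel()])
    e,v=ray(c,uv,s);Rm,_=campose(c,s);d=c["depth"].ravel()
    P=e+v*(d/(v@Rm[:,2]))[:,None];P[d<=0]=np.nan
    return P.reshape(480,640,3)
E
python3 - <<'E'
from h import *
c,s=pickle.load(open("s1.pkl","rb"));P=cloud(c,s)
print("bench z",P[60,330],P[215,330])
for name,(u0,v0) in dict(j6=(260,120),j8=(238,305),j10=(405,100),fine=(393,325)).items():
    g=onplane(c,(u0,v0),25,s)[0]
    m=(P[...,2]>6)&(P[...,2]<36)&(np.hypot(P[...,0]-g[0],P[...,1]-g[1])<95)
    n,l,st,ce=cv2.connectedComponentsWithStats(m.astype(np.uint8));m=l==l[v0,u0]
    Q=P[m]; 
    q=Q[Q[:,2]>15]
    mu=q[:,:2].mean(0);w,V=np.linalg.eigh(np.cov((q[:,:2]-mu).T));a=V[:,1];b=np.array([-a[1],a[0]])
    for _ in range(1):
      t=(Q[:,:2]-mu)@a;k=(Q[:,:2]-mu)@b
    # profile
    B=np.arange(-90,90,6)
    print(name,g.round(),m.sum(),"a",a.round(3),"ext",t.min().round(1),t.max().round(1),np.percentile(t,[.5,99.5]).round(1))
    print("  mid",(mu+a*(t.min()+t.max())/2).round(1),"len",(t.max()-t.min()).round(1), "max z",np.percentile(Q[:,2],98).round(1))
    print("  end half-widths",[ (round(float(np.ptp(k[sel])),1),round(float(np.mean([k[sel].min(),k[sel].max()])),1)) for sel in (t<t.min()+10,(abs(t)<30),t>t.max()-14)])
E
```

```text
bench z [ 400.58424789 -176.47465726   -0.47373671] [ 535.84587755 -175.86785623   -0.77884707]
j6 [ 453. -232.   25.] 6318 a [-0.961 -0.275] ext -73.9 83.0 [-72.7  81.2]
  mid [ 449.4 -235.3] len 156.9 max z 31.1
  end half-widths [(31.4, 1.2), (30.3, 1.1), (29.5, 1.2)]
j8 [ 612. -258.   25.] 4708 a [-1.     0.021] ext -90.8 65.9 [-88.7  65.5]
  mid [ 625.1 -260.1] len 156.7 max z 31.1
  end half-widths [(16.4, 1.0), (30.2, 1.6), (30.6, 1.3)]
j10 [ 436. -118.   25.] 5786 a [-0.967  0.256] ext -73.0 84.0 [-71.9  82.3]
  mid [ 430.3 -116.8] len 157.0 max z 31.1
  end half-widths [(31.3, -1.6), (29.8, -1.1), (28.7, -0.5)]
fine [ 632. -118.   25.] 4568 a [-0.976 -0.217] ext -94.1 64.1 [-91.   63.6]
  mid [ 642.8 -113.8] len 158.1 max z 31.1
  end half-widths [(16.3, -0.6), (30.4, -0.9), (30.8, -0.5)]
```

Run:
```python
from h import *
c,s=pickle.load(open("g1.pkl","rb"));P=cloud(c,s)
H=cv2.cvtColor(c["image"],cv2.COLOR_BGR2HSV)
# base top plane
reg=np.zeros((480,640),bool);reg[170:330,180:485]=True
base=reg&(abs(P[...,2]-12)<5)&(H[...,1]<60)
r=cv2.minAreaRect(P[base][:,:2].astype(np.float32));print("base",r)
bx=P[reg&(P[...,2]>6)&(P[...,2]<60)&(H[...,1]<90)][:,:2];print("all",cv2.minAreaRect(bx.astype(np.float32)))
br=reg&(H[...,0]>12)&(H[...,0]<32)&(H[...,1]>150)&(P[...,2]>30)
n,l,st,ce=cv2.connectedComponentsWithStats(br.astype(np.uint8))
for i in range(1,n):
    if st[i,4]<150: continue
    Q=P[l==i];Q=Q[Q[:,2]>33];mu=Q[:,:2].mean(0);w,V=np.linalg.eigh(np.cov((Q[:,:2]-mu).T));a=V[:,1]*np.sign(V[0,1]);t=(Q[:,:2]-mu)@a;b=np.array([-a[1],a[0]]);k=(Q[:,:2]-mu)@b
    print(ce[i].round(),"ctr",(mu+a*(t.min()+t.max())/2+b*(k.min()+k.max())/2).round(1),"len",np.ptp(t).round(1),np.ptp(k).round(1),"ang",np.arctan2(a[1],a[0]).round(3),"zmax",np.percentile(Q[:,2],[2,50,98]).round(1))
vr=reg&(P[...,2]>43)&(P[...,2]<52)
n,l,st,ce=cv2.connectedComponentsWithStats(vr.astype(np.uint8))
for i in range(1,n):
    if st[i,4]>30: print("V",ce[i].round(),st[i,4],P[l==i].mean(0).round(1))
```

```text
base ((567.6458740234375, 175.0692596435547), (119.73274230957031, 249.00885009765625), 14.34354019165039)
all ((567.8775634765625, 175.17955017089844), (120.30203247070312, 249.4484405517578), 14.353607177734375)
[232. 256.] ctr [588.  98.] len 56.7 6.0 ang 0.251 zmax [33.1 35.2 37.7]
[329. 259.] ctr [567.5 174.9] len 55.1 5.0 ang 0.247 zmax [33.3 36.2 38.9]
[424. 261.] ctr [548.1 252.5] len 55.4 6.0 ang 0.25 zmax [33.1 36.  40. ]
V [202. 216.] 278 [554.7  69.5  46.8]
V [251. 216.] 265 [544.5 107.4  47.2]
V [305. 217.] 282 [534.6 146.9  47. ]
V [356. 218.] 281 [525.1 184.1  47. ]
V [408. 220.] 283 [515.2 223.2  47. ]
V [456. 221.] 267 [505.4 261.3  46.8]
V [215. 305.] 67 [628.8  92.6  44.8]
V [255. 308.] 227 [619.6 126.8  47. ]
V [304. 310.] 235 [609.6 166.1  46.9]
V [351. 310.] 240 [600.3 203.1  46.8]
V [399. 310.] 225 [590.  242.4  47. ]
```

```bash
cat >> h.py <<'E'
TH=np.radians(14.35);GC=np.array([567.75,175.1])
gx=np.array([np.cos(TH),np.sin(TH)]);gy=np.array([-gx[1],gx[0]])
SEAT={6:GC-80*gy,8:GC,10:GC+80*gy}
# origin (on axis), head direction
JACK={6:(np.array([449.4,-235.3])+1.1*np.array([.275,-.961]),np.array([.961,.275])),
      8:(np.array([625.1,-260.1])+1.3*np.array([-.021,-1.]),np.array([-1,.021])),
     10:(np.array([430.3,-116.8])-1.1*np.array([-.256,-.967]),np.array([.967,-.256])),
      0:(np.array([642.8,-113.8])-.8*np.array([.217,-.976]),np.array([-.976,-.217]))}
OFF=4.
def pick(bot,k,z=24,force=60,open_=54):
    o,h=JACK[k];h=h/np.linalg.norm(h);g=o+OFF*h
    phi=np.arctan2(h[1],h[0])+np.pi/2
    p=[*g,100.];b=choose(bot,p,phi)
    bot.move_gripper(open_);bot.move_to(p,down(b[1]))
    hit=bot.servo_line([*g,z],speed=120,until_force=20)
    st=bot.read_state();zz=st["ee_pos"]
    bot.move_gripper(0,grip_force=force)
    st=bot.read_state()
    sg=1 if np.dot(h,[np.sin(b[1]),-np.cos(b[1])])*1>0 else -1
    print("pick",k,"hit",hit,zz.round(1),st["ee_pos"].round(1),"w",round(st["grip_width"],1),"phi",b[1],"sg",sg,st["clock"])
    p=[*g,140.];bot.servo_line(p,speed=250)
    st=bot.read_state();print("lifted w",st["grip_width"],st["ft_force"].round(1),st["clock"])
    dz=zz[2]-15.5
    pickle.dump((k,dz,sg),open("held.pkl","wb"));return dz,sg
E
python3 - <<'E'
from h import *
t=pickle.load(open("top0.pkl","rb"));P=cloud(t)
H=cv2.cvtColor(t["image"],cv2.COLOR_BGR2HSV)
m=(H[...,0]>20)&(H[...,0]<35)&(H[...,1]>200)&(P[...,2]>20)&(P[...,2]<120); n,l,st,ce=cv2.connectedComponentsWithStats(m.astype(np.uint8));i=1+st[1:,4].argmax();print(ce[i],P[l==i].min(0),P[l==i].max(0),P[l==i].mean(0))
for y,x in ((205,328),(213,381)):print(P[y,x])
R0=rot(down(0.3)).as_matrix();print(R0[:,2],np.sin(.3),-np.cos(.3))
from rig import bot
pick(bot,6)
c=bot.read_camera("side");cv2.imwrite("pics/p6.png",c["image"])
E
```

```text
[409.04433498 177.86699507] [ 700.18966443 -355.38733444   20.05339252] [ 739.47741432 -315.13164936   99.44026823] [ 713.54290948 -329.92074532   61.58080588]
[ 639.3419522  -118.02505381   33.15058479]
[ 622.21686954 -261.36449099   30.71606752]
[-0.29552021  0.95533649  0.        ] 0.29552020666133955 -0.955336489125606
pick 6 hit False [ 454.1 -235.4   24.7] [ 453.6 -235.3   24.1] w 0.2 phi 1.849508243575196 sg 1 5.5917
lifted w 0.09265576956304108 [-0.3  0.1  1.1] 6.2083
```

Run:
```python
from h import *
from rig import bot
snap(bot,"m6");print(bot.read_state())
```

```text
{'clock': 6.3083, 'joint_positions': array([-5.50217427e-01,  3.03794067e-01,  1.72781417e+00, -1.85300599e-05,
        1.11218530e+00, -2.39970960e+00]), 'qvel': array([ 6.59882905e-04,  7.32801878e-03, -8.21604420e-04,  1.47694815e-03,
        2.10377432e-03, -1.88937479e-05]), 'effort': array([ 2.08724965e-02, -5.21749949e+01, -3.32279599e+01, -3.73047624e-05,
        8.23679671e-03,  1.36159338e-04]), 'ee_pos': array([ 452.99282717, -234.93566104,  138.74974159]), 'tool_rot': array([ 0.42647611, -0.42492812, -0.56452319,  0.56468379]), 'ft_force': array([-0.18521647,  0.26524582, -1.82932314]), 'moment': array([ 0.00980954,  0.01012965, -0.03684716]), 'grip_width': 0.1886933505846445}
```

View pics/p6.png

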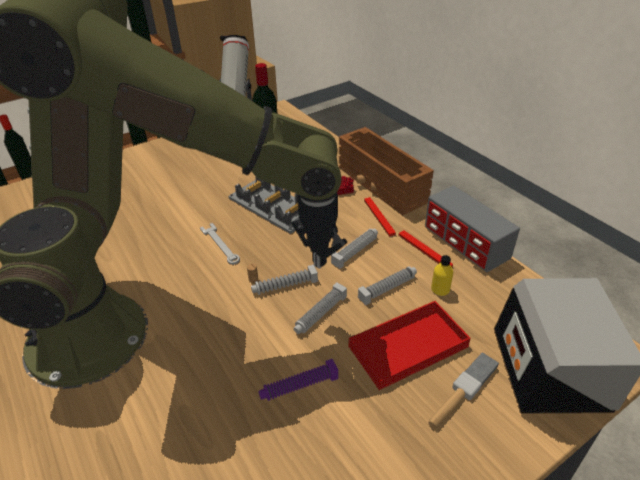

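View pics/m6.png

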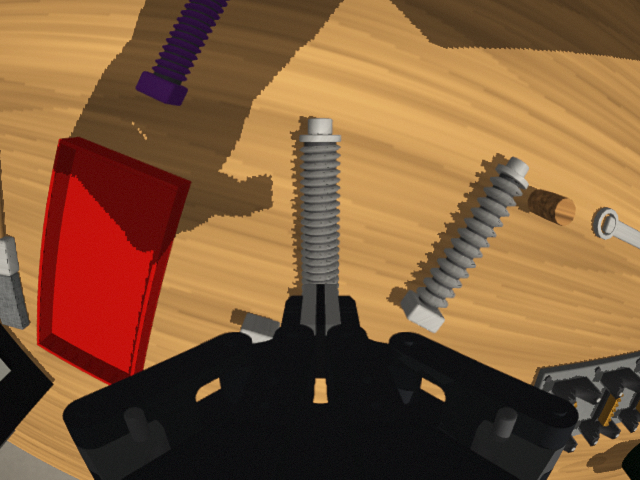

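```bash
cat >> h.py <<'E'
def locate(c,s,u0,v0,verbose=True,zmax=36):
    P=cloud(c,s);g=onplane(c,(u0,v0),25,s)[0]
    m=(P[...,2]>6)&(P[...,2]<zmax)&(np.hypot(P[...,0]-g[0],P[...,1]-g[1])<100)
    n,l,st,ce=cv2.connectedComponentsWithStats(m.astype(np.uint8));Q=P[l==l[v0,u0]]
    q=Q[Q[:,2]>15];mu=q[:,:2].mean(0);w,V=np.linalg.eigh(np.cov((q[:,:2]-mu).T));a=V[:,1]
    b=np.array([-a[1],a[0]]);t=(Q[:,:2]-mu)@a;k=(Q[:,:2]-mu)@b;sel=abs(t)<30
    print("mid",(mu+a*(t.min()+t.max())/2+b*(k[sel].min()+k[sel].max())/2).round(1),"a",a.round(3),"len",np.ptp(t).round(1),"w",np.ptp(k[sel]).round(1))
    return Q
E
python3 - <<'E'
from h import *
c,s=pickle.load(open("m6.pkl","rb"))
locate(c,s,320,200)
print(proj(c,[[449.4,-235.3,15.5],[452.9,-234.9,0],[452.9,-234.9,138.7],[452.9,-234.9,119.7]],s))
P=cloud(c,s)
for v in (285,290,295,300,305,310,315,320): print(v,c["depth"][v,316],P[v,316].round(1))
c,s=pickle.load(open("s1.pkl","rb"));print(JACK[6],s["tool_rot"],s["ee_pos"])
E
```

```text
mid [ 436.8 -240.3] a [-0.961 -0.276] len 130.3 w 29.6
[[321.5171365  223.59739391]
 [320.69684995 223.17547566]
 [321.46054897 298.04662181]
 [321.29345986 281.49090163]]
285 148.26959 [ 442.5 -240.2  150.7]
290 143.40228 [ 442.4 -240.2  155.8]
295 140.49736 [ 443. -240.  159.]
300 134.05309 [ 442.1 -240.2  165.4]
305 130.86617 [ 442.4 -240.1  168.8]
310 128.53833 [ 443.1 -239.9  171.4]
315 124.78661 [ 443.  -239.9  175.3]
320 120.4824 [ 442.6 -239.9  179.7]
(array([ 449.7025, -236.3571]), array([0.961, 0.275])) [-0.4996831   0.49962967  0.50039467 -0.50029209] [ 535.31714227 -183.96555814  170.01220882]
```

Run:
```python
from h import *
for f,cols in (("m6",(300,316,322,330,345)),("s1",(205,210,432,436,445))):
    c,s=pickle.load(open(f+".pkl","rb"));P=cloud(c,s);Rt=rot(s["tool_rot"]).as_matrix()
    T=(P-s["ee_pos"])@Rt
    print(f,"bench",P[60,340,2],P[100,400,2])
    for u in cols: print(u,[(v,T[v,u].round(0).tolist()) for v in range(278,350,8)])
    m=(T[...,1]<60)&np.isfinite(T[...,1])&(T[...,1]>-60)&(abs(T[...,0])<60); print("max tool y of hand pts",np.percentile(T[m][:,1],[90,99,100]))
a=cv2.imread("pics/m6.png")[230:380,220:420];cv2.imwrite("pics/m6c.png",cv2.resize(a,None,fx=4,fy=4))
```

```text
m6 bench -1.195991466981809 -0.2242091073714505
300 [(278, [-17.0, 139.0, -47.0]), (286, [-17.0, 139.0, -54.0]), (294, [-18.0, 138.0, -62.0]), (302, [-8.0, -18.0, 7.0]), (310, [-8.0, -25.0, 7.0]), (318, [-8.0, -32.0, 8.0]), (326, [-7.0, -50.0, 15.0]), (334, [-6.0, -53.0, 13.0]), (342, [-6.0, -56.0, 13.0])]
316 [(278, [-4.0, 109.0, -35.0]), (286, [-2.0, -14.0, 12.0]), (294, [-2.0, -20.0, 12.0]), (302, [-2.0, -27.0, 12.0]), (310, [-2.0, -32.0, 11.0]), (318, [-2.0, -40.0, 12.0]), (326, [-2.0, -44.0, 11.0]), (334, [-2.0, -44.0, 8.0]), (342, [-2.0, -44.0, 5.0])]
322 [(278, [1.0, 109.0, -35.0]), (286, [0.0, -13.0, 12.0]), (294, [0.0, -21.0, 12.0]), (302, [0.0, -28.0, 12.0]), (310, [0.0, -33.0, 12.0]), (318, [0.0, -40.0, 12.0]), (326, [0.0, -44.0, 11.0]), (334, [0.0, -43.0, 8.0]), (342, [0.0, -44.0, 5.0])]
330 [(278, [nan, nan, nan]), (286, [3.0, -12.0, 11.0]), (294, [3.0, -20.0, 12.0]), (302, [3.0, -28.0, 12.0]), (310, [3.0, -33.0, 11.0]), (318, [3.0, -39.0, 12.0]), (326, [3.0, -43.0, 11.0]), (334, [3.0, -51.0, 13.0]), (342, [2.0, -56.0, 13.0])]
345 [(278, [20.0, 139.0, -47.0]), (286, [21.
[... 997 characters left out ...]
 6.0]), (318, [42.0, -29.0, 5.0]), (326, [42.0, -28.0, 1.0]), (334, [42.0, -30.0, -2.0]), (342, [42.0, -31.0, -5.0])]
436 [(278, [111.0, 171.0, -62.0]), (286, [112.0, 171.0, -70.0]), (294, [112.0, 170.0, -78.0]), (302, [42.0, -29.0, 12.0]), (310, [42.0, -30.0, 9.0]), (318, [42.0, -32.0, 6.0]), (326, [42.0, -33.0, 3.0]), (334, [42.0, -35.0, 1.0]), (342, [42.0, -37.0, -1.0])]
445 [(278, [120.0, 171.0, -62.0]), (286, [121.0, 171.0, -71.0]), (294, [122.0, 170.0, -78.0]), (302, [46.0, -29.0, 12.0]), (310, [44.0, -35.0, 11.0]), (318, [42.0, -41.0, 11.0]), (326, [42.0, -42.0, 9.0]), (334, [42.0, -43.0, 6.0]), (342, [42.0, -44.0, 4.0])]
max tool y of hand pts [-26.44996654 -20.70401038 -18.70016596]
```

View pics/m6c.png

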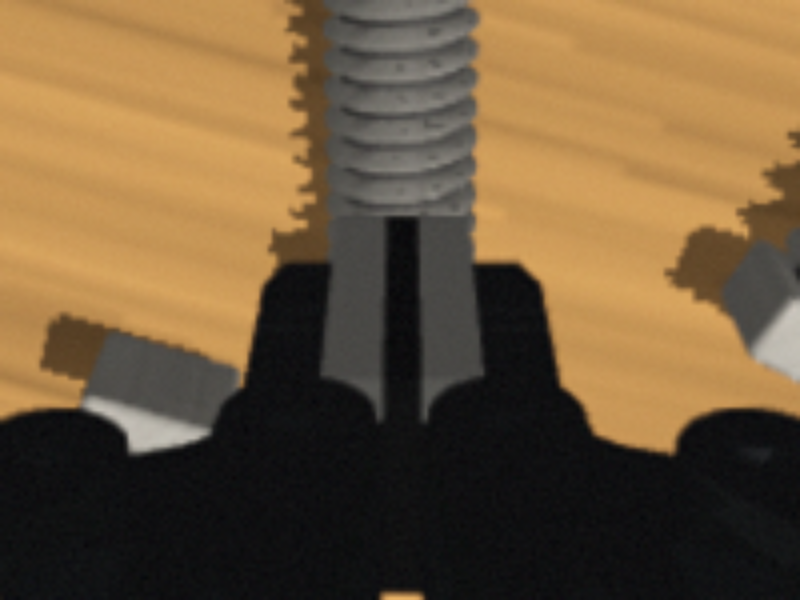

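The first grasp closed above the screw. The wrist depth shows the shut fingertips about 11 mm *behind* the reported TCP, where the data sheet puts them 19 mm ahead. The bench and screw heights in the same cloud are correct. I'll treat the fingers as 30 mm shorter than stated and descend again, stopping on force.

Run:
```python
from h import *
from rig import bot
pick(bot,6,z=-6)
snap(bot,"p6b")
```

```text
pick 6 hit False [ 454.  -235.5   -5.2] [ 454.  -235.6   -5.1] w 27.5 phi 1.849508243575196 sg 1 8.55
lifted w 26.55172276818438 [-0.6  0.3 -7.7] 9.2833
```

View pics/p6b.png

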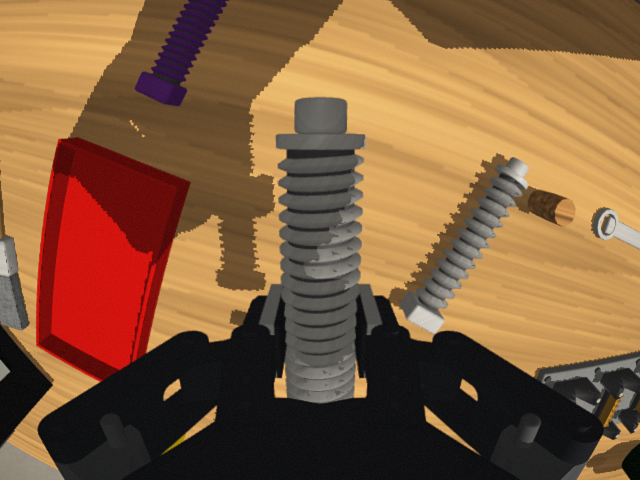

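Run:
```python
from h import *
c,s=pickle.load(open("p6b.pkl","rb"));P=cloud(c,s);Rt=rot(s["tool_rot"]).as_matrix();T=(P-s["ee_pos"])@Rt
print(s["grip_width"])
for v in (98,105,115,125,132,138,143,150,200,250,300,350,385): print(v,T[v,320].round(1))
print("pads");
for v in (286,290,296,305,320,340): print(v,[T[v,u].round(0).tolist() for u in (265,270,275,365,372,378)])
for v in (115,141,180,240,290): 
    r=T[v];m=np.isfinite(r[:,1])&(abs(r[:,0])<22)&(r[:,1]<60); print(v,"x",r[m,0].min().round(1),r[m,0].max().round(1),"y",r[m,1].min().round(1))
```

```text
26.55172276818438
98 [ -0.5 -30.4  82.3]
105 [ -0.5 -28.5  80.2]
115 [ -0.5 -29.7  76.9]
125 [ -0.5 -29.6  73.7]
132 [ -0.5 -28.4  71.4]
138 [ -0.5 -35.2  69.6]
143 [ -0.5 -35.4  68. ]
150 [ -0.5 -32.5  65.8]
200 [ -0.5 -33.9  50.2]
250 [ -0.5 -32.   33.1]
300 [ -0.5 -31.4  14.5]
350 [ -0.5 -34.8  -4.2]
385 [ -0.5 -33.6 -21.6]
pads
286 [[-47.0, 139.0, -55.0], [-43.0, 138.0, -54.0], [-19.0, -13.0, 12.0], [17.0, -13.0, 12.0], [44.0, 139.0, -55.0], [49.0, 139.0, -55.0]]
290 [[-47.0, 139.0, -58.0], [-20.0, -17.0, 12.0], [-18.0, -16.0, 11.0], [17.0, -17.0, 12.0], [44.0, 140.0, -59.0], [49.0, 138.0, -58.0]]
296 [[-23.0, -14.0, 8.0], [-19.0, -23.0, 12.0], [-17.0, -23.0, 12.0], [16.0, -22.0, 12.0], [19.0, -23.0, 12.0], [23.0, -15.0, 8.0]]
305 [[-20.0, -29.0, 11.0], [-19.0, -29.0, 11.0], [-17.0, -29.0, 11.0], [16.0, -29.0, 11.0], [18.0, -31.0, 12.0], [22.0, -22.0, 8.0]]
320 [[-19.0, -41.0, 11.0], [-17.0, -42.0, 12.0], [-15.0, -41.0, 11.0], [14.0, -40.0, 11.0], [17.0, -41.0, 11.0], [19.0, -42.0, 12.0]]
340 [[-17.0, -55.0, 12.0], [-15.0, -55.0, 13.0], [-15.0, -43.0, 5.0], [14.0, -44.0, 6.0], [15.0, -55.0, 12.0], [17.0, -56.0, 13.0]]
115 x -9.4 8.2 y -30.3
141 x -15.1 14.2 y -36.6
180 x -15.3 13.6 y -34.6
240 x -13.1 14.4 y -35.7
290 x -20.4 19.4 y -35.9
```

```bash
cat >> h.py <<'E'
def goplace(bot,k,target,axdir,zhome,dx=0.,up=35):
    "carry held screw above target; returns grip xy, TCP home z, phi"
    _,dz,sg=pickle.load(open("held.pkl","rb"))
    phi0=np.arctan2(axdir[1],axdir[0])+np.pi/2
    b=choose(bot,[*target,140.],phi0);phi=b[1]
    h=sg*np.array([np.sin(phi),-np.cos(phi)])
    g=np.asarray(target)+OFF*h+dx*np.asarray(axdir)
    zh=zhome+dz
    bot.move_to([*g,max(zh+up,110.)],down(phi))
    bot.servo_line([*g,zh+9],speed=150)
    s=bot.read_state();print("above",s["ee_pos"].round(1),"w",round(s["grip_width"],1),s["ft_force"].round(1),"zh",round(zh,1),s["clock"])
    return g,zh,phi
E
python3 - <<'E'
from h import *
from rig import bot
g,zh,phi=goplace(bot,6,SEAT[6],gx,50)
hit=bot.servo_line([*g,zh-1],speed=15,until_force=8)
s=bot.read_state();print(hit,s["ee_pos"].round(2),s["ft_force"].round(1),s["grip_width"],s["clock"],"g",g,phi)
E
```

```text
above [592.   98.3  39.2] w 26.9 [-0.6  0.6 -8. ] zh 29.3 11.3167
True [591.44  99.    29.37] [1.9 2.7 4.5] 26.761748595574772 11.9 g [591.45276281  98.58739296] 1.8212510744560828
```

```bash
cat >> h.py <<'E'
def release(bot,up=110.):
    s=bot.read_state();p=np.array(s["ee_pos"])
    bot.move_gripper(50);bot.servo_line([p[0],p[1],up],speed=250)
E
python3 - <<'E'
from h import *
from rig import bot
release(bot,130.)
c,s=snap(bot,"a6");print(s["clock"])
E
```

```text
12.8083
```

View pics/a6.png

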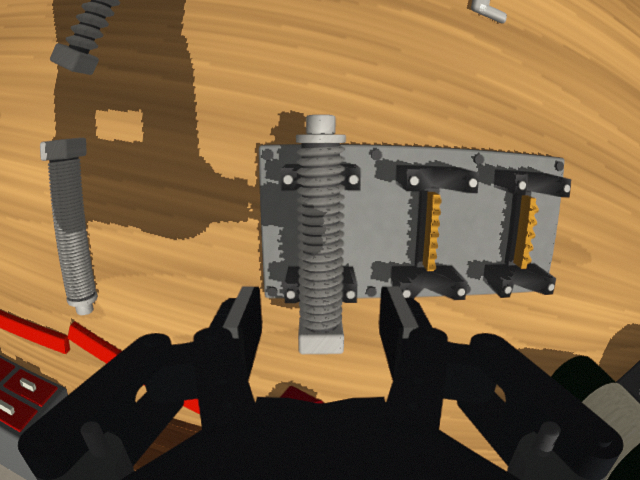

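```bash
cat >> h.py <<'E'
def check(c,s,seat,axd=gx,z0=50,reg=None):
    P=cloud(c,s);nn=np.array([-axd[1],axd[0]])
    D=P[...,:2]-seat;x=D@axd;y=D@nn;z=P[...,2]
    m=(abs(y)<20)&(abs(x)<95)&(z>z0-3)&(z<z0+25)
    xs=x[m];print("extent x",np.percentile(xs,[.3,99.7]).round(1),"y",np.percentile(y[m],[1,99]).round(1))
    for a,b in ((-78,-72),(-68,-62),(-60,-40),(-30,-10),(10,30),(40,60),(62,68),(72,78)):
        q=m&(x>a)&(x<b)&(abs(y)<6)
        if q.sum()>10: print((a,b),"top z",np.percentile(z[q],[50,90]).round(1),q.sum())
    m=(abs(y)<70)&(abs(x)<59)&(abs(z-12)<4);print("gauge base z",np.median(z[m]).round(2))
E
python3 - <<'E'
from h import *
c,s=pickle.load(open("a6.pkl","rb"));check(c,s,SEAT[6])
E
```

```text
extent x [-77.6  76.9] y [-17.8  18. ]
(-78, -72) top z [57.4 58.6] 199
(-68, -62) top z [63.7 64.7] 227
(-60, -40) top z [61.9 63.9] 692
(-30, -10) top z [61.7 63.8] 669
(10, 30) top z [61.9 63.9] 525
(40, 60) top z [61.8 63.9] 450
(62, 68) top z [64.2 65.3] 176
(72, 78) top z [64.6 65.2] 108
gauge base z 11.53
```

jack_6 is home: its crest tops read about 64.4 mm (65 when home, 67.3 if it sat on the teeth), level along the length and centred within about 1 mm. jack_8 is next.

Run:
```python
from h import *
from rig import bot
dz,sg=pick(bot,8,z=-8)
g,zh,phi=goplace(bot,8,SEAT[8],gx,50)
hit=bot.servo_line([*g,zh-1],speed=15,until_force=8)
s=bot.read_state();print(hit,s["ee_pos"].round(2),s["ft_force"].round(1),s["grip_width"],s["clock"],"g",g,phi)
```

```text
pick 8 hit False [ 621.6 -261.5   -7.1] [ 621.6 -261.4   -6.8] w 27.2 phi 7.832984720157921 sg -1 15.85
lifted w 27.24526698269609 [-0.4  1.  -8.7] 16.5917
above [564.5 174.   37.3] w 27.2 [-0.2  0.1 -6.2] zh 27.4 18.85
True [564.24 174.46  27.61] [1.2 2.1 4.8] 27.025516937997097 19.4417 g [563.87480074 174.10862182] 1.8212510744560828
```

Run:
```python
from h import *
from rig import bot
release(bot,130.)
c,s=snap(bot,"a8");print(s["clock"]);check(c,s,SEAT[8]);check(c,s,SEAT[6])
```

```text
20.3583
extent x [-77.3  77.9] y [-18.2  17.9]
(-78, -72) top z [64.3 65.1] 210
(-68, -62) top z [64.3 65.3] 218
(-60, -40) top z [60.3 63.5] 657
(-30, -10) top z [61.6 63.8] 644
(10, 30) top z [61.9 63.8] 539
(40, 60) top z [60.8 63.7] 456
(62, 68) top z [63.6 64.6] 176
(72, 78) top z [57.6 58.5] 109
gauge base z 11.51
extent x [-78.3  62.5] y [-18.4  17.4]
(-78, -72) top z [57.2 58.3] 172
(-68, -62) top z [63.5 64.8] 186
(-60, -40) top z [61.8 63.9] 577
(-30, -10) top z [61.9 63.9] 553
(10, 30) top z [62.1 63.8] 443
(40, 60) top z [61.8 63.8] 232
gauge base z 11.53
```

View pics/a8.png

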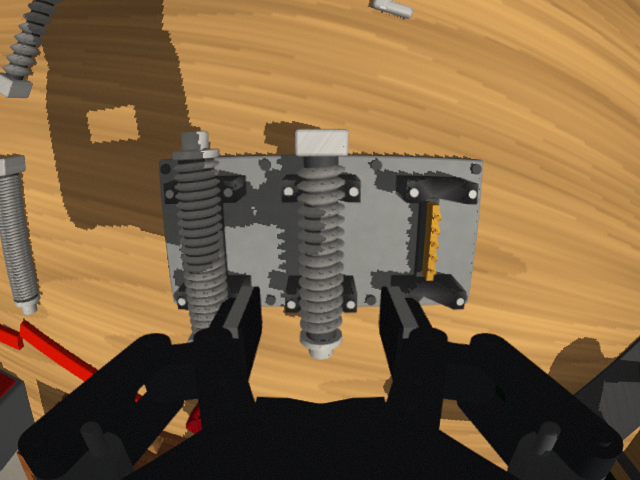

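jack_8 is home and level, and jack_6 hasn't moved. jack_10 is next, near the cork.

Run:
```python
from h import *
from rig import bot
dz,sg=pick(bot,10,z=-8)
g,zh,phi=goplace(bot,10,SEAT[10],gx,50)
hit=bot.servo_line([*g,zh-1],speed=15,until_force=8)
s=bot.read_state();print(hit,s["ee_pos"].round(2),s["ft_force"].round(1),s["grip_width"],s["clock"],"g",g,phi)
```

```text
pick 10 hit False [ 434.9 -116.8   -7.5] [ 435.2 -117.    -6.9] w 27.0 phi 1.3119970112054888 sg 1 23.2583
lifted w 26.76672763223172 [-0.7  0.7 -7.7] 24.0
above [552.4 253.5  37. ] w 26.8 [ 0.2  1.1 -6.7] zh 27.0 26.0917
True [552.38 254.02  27.73] [0.7 2.3 4.3] 27.161467125741783 26.6667 g [551.79763572 253.59536339] 1.8212510744560828
```

Run:
```python
from h import *
from rig import bot
release(bot,130.)
c,s=snap(bot,"a10");print(s["clock"]);check(c,s,SEAT[10]);check(c,s,SEAT[8])
dz,sg=pick(bot,0,z=-8)
```

```text
27.5833
extent x [-77.6  77.5] y [-18.   18.1]
(-78, -72) top z [57.2 58.3] 203
(-68, -62) top z [63.5 64.9] 222
(-60, -40) top z [60.8 63.8] 656
(-30, -10) top z [61.  63.8] 638
(10, 30) top z [60.9 63.7] 550
(40, 60) top z [61.  63.8] 474
(62, 68) top z [63.8 65.1] 207
(72, 78) top z [64.4 65.1] 127
gauge base z 11.49
extent x [-77.2  63.2] y [-18.1  18.3]
(-78, -72) top z [64.2 65.2] 169
(-68, -62) top z [64.3 65.2] 189
(-60, -40) top z [60.6 63.6] 580
(-30, -10) top z [61.9 63.8] 563
(10, 30) top z [61.9 63.8] 501
(40, 60) top z [60.9 63.8] 391
(62, 68) top z [60.6 63. ] 11
gauge base z 11.51
pick 0 hit False [ 639.2 -114.    -7.1] [ 639.2 -113.8   -6.9] w 28.0 phi 1.7895737560704523 sg -1 30.6583
lifted w 28.370069392889413 [ 0.6 -0.2 -8.4] 31.4
```

View pics/a10.png

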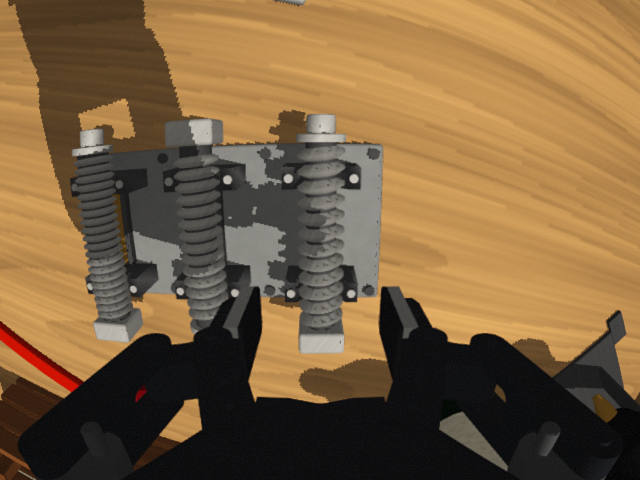

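Run:
```python
from h import *
for f in ("s1","m6"):
    c,s=pickle.load(open(f+".pkl","rb"));P=cloud(c,s);H=cv2.cvtColor(c["image"],cv2.COLOR_BGR2HSV)
    m=((H[...,0]<8)|(H[...,0]>172))&(H[...,1]>150);m[:,210:]=False;m[345:]=False
    Q=P[m&(P[...,2]>-3)&(P[...,2]<36)];print(f,cv2.minAreaRect(Q[:,:2].astype(np.float32)),np.percentile(Q[:,2],[1,50,99]).round(1))
```

```text
s1 ((559.358642578125, -433.2661437988281), (151.30364990234375, 242.6099090576172), 83.49857330322266) [ 1.5  4.  30.2]
m6 ((547.1683349609375, -428.72918701171875), (143.77618408203125, 218.85581970214844), 83.37056732177734) [ 1.8  3.9 30.2]
```

Run:
```python
from h import *
from rig import bot
a=np.radians(-6.6);ax=np.array([np.cos(a),np.sin(a)])
g,zh,phi=goplace(bot,0,np.array([549.,-420.]),ax,19.5,up=155)
hit=bot.servo_line([*g,zh-1],speed=15,until_force=8)
s=bot.read_state();print(hit,s["ee_pos"].round(2),s["ft_force"].round(1),s["grip_width"],s["clock"],"g",g,phi)
release(bot,130.)
c,s=snap(bot,"atray")
bot.move_to([400,-150,250],down(np.pi/2))
for n in ("top","side"):
    c=bot.read_camera(n);cv2.imwrite(f"pics/end_{n}.png",c["image"]);pickle.dump(c,open(f"end_{n}.pkl","wb"))
print(bot.read_state()["clock"])
```

```text
above [ 545.6 -419.9    7.2] w 28.1 [-0.1  0.3 -8. ] zh -3.1 33.7417
True [ 544.96 -419.53   -2.84] [-1.6  0.5  6. ] 28.2923661527379 34.3167 g [ 545.02650894 -419.5402514 ] 1.4556045961632709
36.75
```

View pics/atray.png

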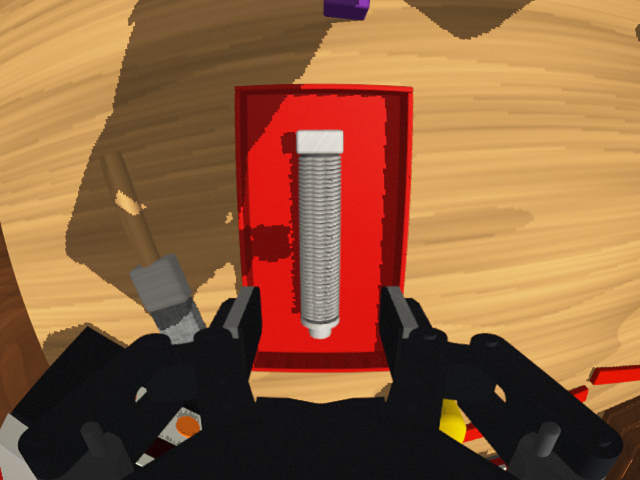

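View pics/end_side.png

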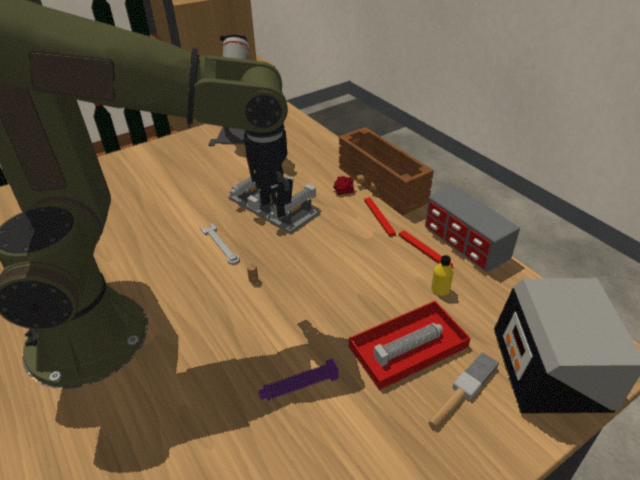

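View pics/end_top.png

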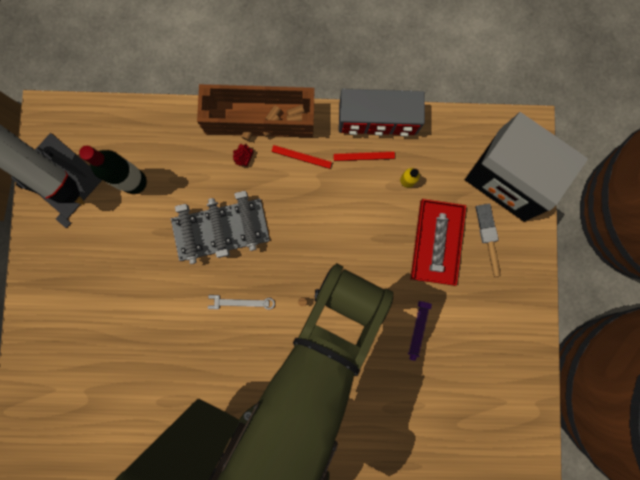

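The tray view shows jack_fine flat on the floor, from (320,140) to (320,335). In the top view the three screws lie in the gauge near (220,228), and the cork, spanner, wax, bottles and brush are at the same pixels as before. I'm handing in.

Run:
```python
from h import *
from rig import bot
c,s=pickle.load(open("atray.pkl","rb"));a=np.radians(-6.6);check(c,s,np.array([549.,-420.]),np.array([np.cos(a),np.sin(a)]),19.5)
bot.finish_job();print(bot.read_state()["clock"])
```

```text
extent x [-77.8  77.3] y [-15.1  13.7]
(-78, -72) top z [34.3 35.2] 162
(-68, -62) top z [34.2 35. ] 162
(-60, -40) top z [33.  34.1] 545
(-30, -10) top z [32.9 34.1] 523
(10, 30) top z [33. 34.] 438
(40, 60) top z [32.9 34.1] 369
(62, 68) top z [33.4 34.4] 80
(72, 78) top z [26.9 28. ] 104
gauge base z 11.95
the job is handed in; nothing more can be done
the job is handed in; nothing more can be done
```

All four screws are sorted and the job is handed in, at about 37 s on the robot clock. jack_6, jack_8 and jack_10 are in their matching gauge notches, and jack_fine is lying flat in the red tray.

- **Gauge screws:** each dropped home on the first try. In the wrist depth images their crest tops read about 64.4 mm after correcting a 0.5 mm height offset. That compares with 65 mm when home and at least 67.3 mm if still on the teeth. All three are level from end to end and centred within about 1 mm.
- **Tray screw:** jack_fine's top reads about 34 to 35 mm along its whole length, which fits it lying on the tray floor.
- **Everything else:** compared by eye, the bystanders in the top view appear where they were at the start. I did not measure them.

**First grasp failed:** the first grasp at jack_6 closed just above it, without moving it. The wrist depth image showed the shut fingertips about 11 mm behind the reported TCP, while the data sheet puts them 19 mm ahead. I lowered all later grasps by about 30 mm, and those worked.

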